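Unlock the embossing stamp with its combination dial and stand it on the tooling slab

TASK

The embossing stamp is locked in the green lock box: read its dial like a clock face and turn the pointer right (clockwise) to 2, then left past 12 to 11, then right to 1, stopping for a moment on each number. Then slide the steel gate fully open by its orange tab, lift the stamp straight up out of its well and set it gently down, upright and with its whole foot on the marble slab. Leave the gate open, and do not shift or knock over the two bottles at the right.

Things in the scene. Friction and masses are not known exactly. Their poses are not given: they have to be found in the camera images.
- lock_box: Fixed green steel box, 120 mm (x) x 300 mm (y) x 85 mm high, origin at the centre of its underside, its +x away from the robot at yaw 0. The dial is on its top near the -y end, centred at its own (0, -85 mm), the stamp's well near the +y end at its own (-30, +50 mm), the gate beside the well. A black desk lamp hangs low behind it at the right.
- clock_12 (a point): Wide red mark of the dial's fixed dark plate (116 mm across, 12 mm high on the box): 12 o'clock, on the box's +x side of the dial, 50 mm from the dial's axis. 12 marks stand round the plate like a clock face, numbers growing clockwise seen from above; the other marks are white, those of 3, 6 and 9 longer.
- well (a point): Centre of the mouth of the round well, 85 mm above the table: 47 mm across and 70 mm deep (floor 15 mm above the table). The stamp stands in it.
- dial (a joint): Angle of the dial's pointer in rad, 0 at 12, growing clockwise seen from above, 0.524 rad (30 degrees) a number: 1 is 0.524, 2 is 1.047, 11 is -0.524. It turns from -0.85 to 1.40, stays where it is left, and needs about 0.06 N m. Aim within a quarter of a division.
- dial_grip (a point): Point on the dial's axis, 129 mm above the table, 12 mm below the top of the black grip bar, which is 62 mm long, 16 mm thick and 36 mm high on an aluminium disc 86 mm across. The point's x axis runs along the bar and points where the pointer points (red line on the disc, white line on the bar's top at the pointing end); z is up.
- gate (a joint): Opening of the sliding steel gate in m: 0 shut, 0.060 fully open. It slides along the lock box's +y, needs about 2 N and stays where it is left. A tooth under the dial holds it shut unless the dial stands on 1 (within about 0.15 rad).
- gate_tab (a point): On the orange upright tab of the gate, 12 mm below its top: 16 mm (box x) x 26 mm (box y) x 50 mm high, top 142 mm above the table. It moves with the gate, a 6 mm steel fork lying on the box, which holds the stamp down by its steel head and, fully open, leaves it free to go straight up.
- stamp: The embossing stamp, 145 mm tall, 0.3 kg, upright in the well: a steel head 44 mm across and 66 mm high below, a round wooden handle 28 mm across and 79 mm long above. Origin at the centre of its underside, z up along the handle.
- stamp_grip (a point): Point on the stamp's axis, in the middle of the wooden handle's free part, 115 mm above the stamp's underside (30 mm below its top).
- slab: Fixed marble tooling slab, 120 mm (x) x 130 mm (y) x 25 mm high, flat on the table, origin at the centre of its underside.
- the_hand_lotion: White lotion bottle with a red collar, 121 mm tall, a bystander at the right; origin at the centre of its underside.
- glue_bottle: White squeeze bottle of glue standing on its red cap, 90 mm tall, a bystander at the right; origin at the centre of its underside.

How it is judged:
By the outcome, as a careful person would: the job done as asked, in the order asked, and still so for the second after the job is handed in, with the robot touching nothing.
It also fails if it takes over 66 s, if anything falls off the work surface, if the arm or the gripper's body presses on something with over 40 N, if the wrist force passes 120 N, or if a joint passes its speed limit or range.

ROBOT

A 6-joint arm with a two-finger parallel gripper is mounted at the origin on the work surface; the furniture and walls round the work are solid. World frame = base frame: x ahead of the robot, y to its left, z up, the work surface at z = 0. Lengths are in m, angles in rad, forces in N, time in s.
With the tool pointing down it reaches from about 0.225 to 0.875 m from the base axis. Payload 3.4 kg.
Tool frame: the origin (TCP) lies on the centre line of the jaws, within the pads' length; the fingertips stand 17 mm ahead of it and the grasp point (between the pads) lies 2 mm behind it (nose_length is the distance from the TCP to the fingertips, in m); z points along the fingers, y is the line along which they close (so a half turn about z gives the same grasp; the last joint's range is limited). The gripper opens to 85 mm and grips with 20 to 120 N. Pads are 22 mm wide; open, the fingers measure 114 mm over their backs; the gripper's body (76 mm by 85 mm) begins 54 mm behind the grasp point. The pads swing forward as they close: fully open they stand 13 mm farther back than shut.
Start: joints at [1.114, 0.276, 1.505, -0, 1.361, -0.121], TCP at [0.189, 0.543, 0.248] pointing down, gripper open.
Joint ranges: [-2.89, 2.89], [-0.75, 2.08], [0.22, 2.7], [-1.18, 4.32], [0.11, 2.71], [-2.7, 2.7]. Speed limits (rad/s): [2.57, 2.57, 3.14, 3.14, 3.14, 3.14].

INTERFACE

Orientations are given as a unit quaternion [w, x, y, z].
In Python, from rig import get_state, get_image, sign_off, find_in, place_of, nose_length gives the robot as it stands.
- The arm moves only by the tool apply_moves, never from a script. Its argument "deltas" is one flat list of numbers, 5 for each row, row after row: the finger opening in mm, from 0 to 85.4, then the shift along the tool's x, y, z in mm, then the turn about the tool's z in degrees. A call has 1 to 12 rows; each row is the pose to reach, as a shift and turn from the pose commanded when the call began, along the tool's axes at that moment; what a row does not reach only later rows make up. A row lasts 1/12 s, in which the tool goes at most 41.7 mm and 7.16 degrees, less where a joint would pass 70% of its speed; a pose out of reach is approached as far as the arm can. A call with a gripper value outside its range is refused whole. The fingers move at their own pace and stop on an object; "squeeze" is the grip in N (left out, the last holds). Time passes only in rows, so rows that repeat a pose let the fingers close. It gives the time, the measured TCP pose, the force, the opening and the grip force at its end, in the units of the state.
- get_state(): the state, without advancing time (a new reading comes with each control period).
- get_image(name): name is "side" or "top"; returns a dict with "frame" (480x640x3 uint8, red, green, blue), "K" (3x3 intrinsics, pixels), "k1" (the pictures are not rectified: a ray, as slopes to the right and down, at radius r is drawn at 1 + k1 r^2 times it, then the intrinsics apply), "position" and "orientation" of the camera in the world. Camera axes: x right, y down, z forward; pixel columns grow to the right and rows downward; lengths in m; the calibration is good to about 2 mm. A picture is of the moment at which its call begins. There is no depth.
- sign_off(): hands the job in; it is judged then, once.
Trained networks look in a picture, given as the dict that the camera call returned (one of the last four; its "shot" number tells which), for a name from the list of things; names that differ only in an ending like _2 or _b are one class to them, and where a whole thing is asked for, a point or a joint stands for the part that bears it (a point fixed in the world has none). Each returns a list of dicts, best first, with "score" (0 to 1); they miss things now and then, are a little off and sometimes report something else, mostly with a low value. They report only what shows in the picture. A call takes as long as a camera call.
- find_in(query, picture): "point" ([column, row] in pixels, amid what is visible of it).
- place_of(query, picture): "point" ([column, row] in pixels: a listed point, or the origin of a listed thing).
The state is a dict: "clock": time; "qpos": joint angles; "qd": joint speeds; "effort": joint torques, N m; "position": TCP position; "ee_rot": TCP orientation; "contact_force": force on the tool from outside, world axes, zero at the start; "moment": the same for the moment, N m; "width": finger opening in m; "gripper_force": force on a finger pad.
Only numpy, scipy, OpenCV 4.12 (cv2) and the standard library are available. Lean on these libraries where they do the work, as an engineer would, in place of code of your own. Each camera call takes 0.05 s, during which the arm holds its last target. There are 200 camera calls.

## Working session

There is one attempt and no reset: what is moved stays moved. The work goes in short steps, Python scripts to look and compute and a tool call to move; the robot and the scene stay as the last step left them, time stands still between calls to the robot, and variables do not carry over. Pictures are saved under pics/ and viewed, at most 14 in all, crops included, and the job is handed in when it is done.

Besides the shell and the picture viewer there is one more tool, called by a JSON object that holds its "fn" and its "kwargs". apply_moves: Moves the arm, as the interface text tells. Its arguments: {"type":"object","properties":{"deltas":{"type":"array"},"squeeze":{"type":"number"}},"required":["deltas"]}

```bash
mkdir -p pics; ls; cat > h.py <<'E'
import numpy as np, cv2
from scipy.spatial.transform import Rotation as R
from rig import *
def rot(q): return R.from_quat([q[1],q[2],q[3],q[0]]).as_matrix()
def ray(im,p):
    K=np.array(im["K"]); k1=im["k1"]
    d=np.array([(p[0]-K[0,2])/K[0,0],(p[1]-K[1,2])/K[1,1]])
    u=d.copy()
    for _ in range(30): u=d/(1+k1*(u@u))
    v=rot(im["orientation"])@np.array([u[0],u[1],1.]); return np.array(im["position"]),v/np.linalg.norm(v)
def atz(im,p,z):
    o,v=ray(im,p); return o+v*(z-o[2])/v[2]
def tri(l):
    A=np.zeros((3,3));b=np.zeros(3)
    for im,p in l:
        o,v=ray(im,p);M=np.eye(3)-np.outer(v,v);A+=M;b+=M@o
    return np.linalg.solve(A,b)
def save(im,n,crop=None,s=1):
    f=im["frame"][:,:,::-1]
    if crop: f=f[crop[1]:crop[3],crop[0]:crop[2]]
    cv2.imwrite("pics/"+n,cv2.resize(f,None,fx=s,fy=s,interpolation=cv2.INTER_CUBIC))
E
python3 - <<'E'
from h import *
np.set_printoptions(precision=4,suppress=True)
s=get_state();print(s)
a=get_image("top");b=get_image("side");save(a,"t0.png");save(b,"s0.png")
for im in(a,b):print(im["position"],rot(im["orientation"]).round(3).tolist(),im["K"],im["k1"])
for q,z in dict(lock_box=0,clock_12=.097,well=.085,dial_grip=.129,gate_tab=.130,stamp=.015,stamp_grip=.13,slab=0,the_hand_lotion=0,glue_bottle=0).items():
    for n,im in(("top",a),("side",b)):
        r=place_of(q,im)
        for d in r[:2]: print(q,n,round(d["score"],2),np.round(d["point"],1),atz(im,d["point"],z))
E
```

```text
pics
{'clock': 0.0, 'qpos': array([ 1.114 ,  0.2766,  1.5061, -0.    ,  1.3607, -0.121 ]), 'qd': array([-0.002 ,  0.0022,  0.0009, -0.0021,  0.0004, -0.0008]), 'effort': array([  0.0014, -41.678 , -24.58  ,   0.0002,   0.0112,  -0.    ]), 'position': array([0.1893, 0.5424, 0.2474]), 'ee_rot': array([-0.0002,  0.1671,  0.9859, -0.0009]), 'contact_force': array([-0.0462, -0.2491,  0.1133]), 'moment': array([-0.0288,  0.028 ,  0.0479]), 'gripper_force': 0.0, 'width': 0.0853736242658707}
[ 0.2685 -0.0178  1.6801] [[0.028, -0.988, 0.151], [-1.0, -0.03, -0.007], [0.011, -0.15, -0.989]] [[611.2726   0.     329.6322]
 [  0.     611.2726 227.6842]
 [  0.       0.       1.    ]] 0.001248552876866025
[ 0.553  -1.1552  0.559 ] [[0.999, 0.03, -0.032], [0.041, -0.372, 0.927], [0.016, -0.928, -0.373]] [[479.5677   0.     314.7916]
 [  0.     479.5677 231.8424]
 [  0.       0.       1.    ]] -0.09655430535141668
lock_box top 0.85 [330.3 240.4] [ 0.489  -0.0322  0.    ]
lock_box top 0.57 [309. 244.] [0.4772 0.0264 0.    ]
lock_box side 0.68 [305.4 268.5] [ 0.4905 -0.0245  0.    ]
lock_box side 0.64 [
[... 538 characters left out ...]
te_tab side 0.18 [304.8 233.1] [ 0.4923 -0.0978  0.13  ]
stamp top 0.63 [310.7 250.4] [0.4578 0.0208 0.015 ]
stamp_grip top 0.58 [305.8 244.1] [0.4606 0.0312 0.13  ]
stamp_grip side 0.81 [297.3 214.8] [0.4649 0.0285 0.13  ]
slab top 0.72 [330.7 242.5] [ 0.4832 -0.0335  0.    ]
slab top 0.62 [202.2 252.9] [0.4437 0.3198 0.    ]
slab side 0.54 [299.5 217.3] [0.4474 0.363  0.    ]
the_hand_lotion top 0.72 [454.2 219. ] [ 0.5596 -0.3764  0.    ]
the_hand_lotion side 0.94 [326.6 351.7] [ 0.5529 -0.3846  0.    ]
the_hand_lotion side 0.45 [305.1 266.7] [ 0.489  -0.0139  0.    ]
glue_bottle top 0.74 [438.9 272.4] [ 0.4091 -0.3338  0.    ]
glue_bottle side 0.96 [259.2 334.5] [ 0.4144 -0.3352  0.    ]
```

View pics/t0.png

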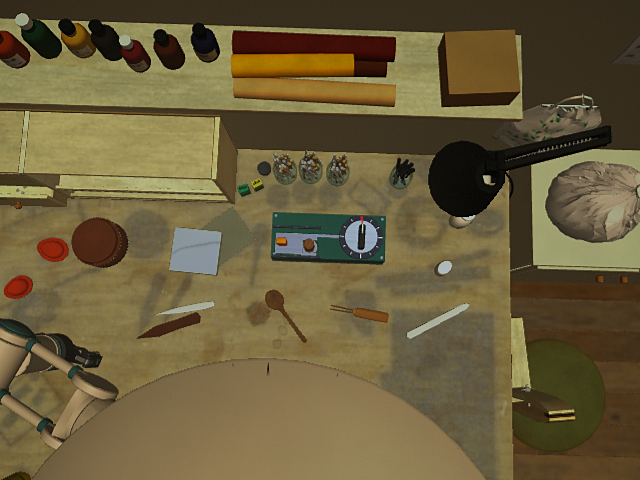

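View pics/s0.png

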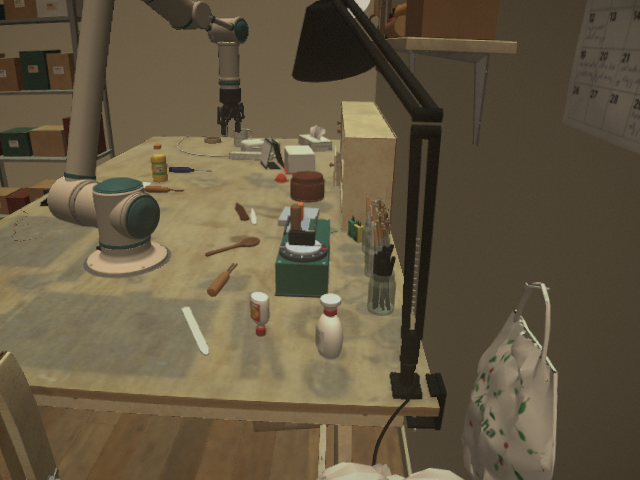

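Top: box spans (272,212)-(385,263), slab near (195,250), lamp shade at (465,178). Side: box near (303,260), lamp shade at (330,45), bottles at (260,312) and (328,330). I'll zoom in on the box next.

```bash
python3 - <<'E'
from h import *
np.set_printoptions(precision=4,suppress=True)
a=get_image("top");b=get_image("side");save(a,"t1.png",(160,200,400,280),3.33);save(b,"s1.png",(240,180,360,310),4.6)
print(tri([(a,(465,178)),(b,(335,50))]))
E
```

```text
[ 0.5485 -0.2809  0.5459]
```

View pics/t1.png

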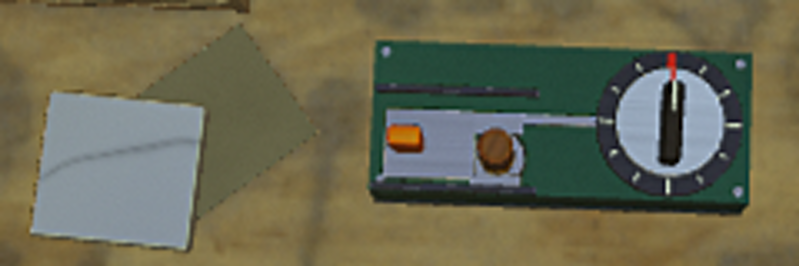

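View pics/s1.png

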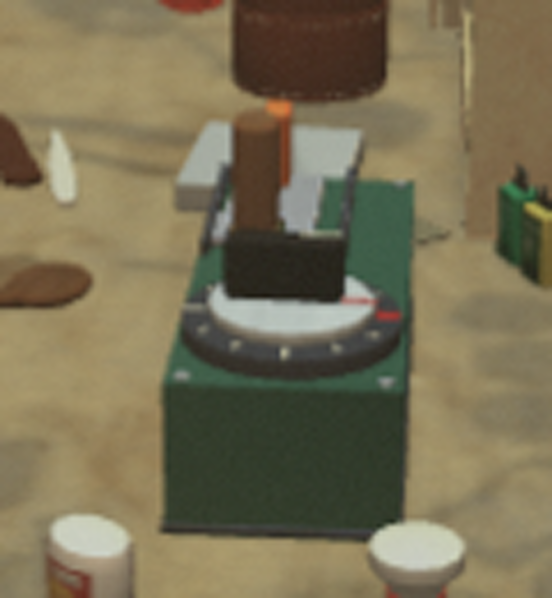

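The close-ups show the pointer at 12. In the top crop the box top corners are (376,41), (751,53), (747,205) and (371,190). The slab corners are (52,92), (205,106), (189,251) and (31,233), and the tab is at (405,137). I'll fit the poses from these.

```bash
cat > fit.py <<'E'
from h import *
from scipy.optimize import least_squares
def proj(im,P):
    M=rot(im["orientation"]);c=(np.array(P)-im["position"])@M
    u=c[:,:2]/c[:,2:];u=u*(1+im["k1"]*(u**2).sum(1,keepdims=True))
    K=np.array(im["K"]);return u*[K[0,0],K[1,1]]+K[:2,2]
def place(p,L):
    c,s=np.cos(p[2]),np.sin(p[2]);L=np.array(L,float)
    return np.c_[p[0]+c*L[:,0]-s*L[:,1],p[1]+s*L[:,0]+c*L[:,1],L[:,2]]
def fit(obs,x0):
    f=lambda p:np.concatenate([(proj(im,place(p,L))-px).ravel() for im,L,px in obs])
    r=least_squares(f,x0,loss="soft_l1");return r.x,f(r.x).reshape(-1,2)
E
python3 - <<'E'
from fit import *
np.set_printoptions(precision=4,suppress=True)
a=get_image("top");b=get_image("side")
T=lambda l:(np.array(l)+.5)/3.33-.5+[160,200]
S=lambda l:(np.array(l)+.5)/4.6-.5+[240,180]
bt=(a,[[.06,.15,.085],[.06,-.15,.085],[-.06,-.15,.085],[-.06,.15,.085],[0,-.085,.099],[.05,-.085,.097],[-.03,.05,.16]],T([(376,41),(751,53),(747,205),(371,190),(669,124),(672,65),(497,146)]))
bs=(b,[[-.06,-.15,.085],[.06,-.15,.085],[-.06,-.15,0],[.06,-.15,0],[.06,.15,.085],[-.03,.05,.16]],S([(165,388),(408,388),(163,530),(403,535),(413,182),(257,117)]))
for o in([bt],[bs],[bt,bs]):
    p,r=fit(o,[.49,-.03,0]);print(p);print(r.tolist() if len(o)>1 else np.abs(r).max())
print("dial,well",place(p,[[0,-.085,.129],[-.03,.05,.13]]))
st=(a,[[.06,.065,.025],[.06,-.065,.025],[-.06,-.065,.025],[-.06,.065,.025]],T([(52,92),(205,106),(189,249),(31,232)]))
q,r=fit([st],[.44,.32,0]);print("slab",q,r.tolist())
for n,im,c in(("t",a,T([(405,128)])),("s",b,S([(280,102)]))):print("tab top",atz(im,c[0],.142))
s=get_state();print(rot(s["ee_rot"]))
E
```

```text
[ 0.4882 -0.026  -0.0071]
1.0161809612374952
[ 0.4896 -0.0215  0.0026]
1.2823404594418548
[ 0.4891 -0.0256 -0.0009]
[[-0.34847621565472764, -0.046889264801365016], [0.23885585406316068, -0.15243875380048166], [0.7244074599418013, -0.6941420438924979], [-0.8430037045733343, 0.3289370332709609], [0.19347894809226318, -0.5284693809508383], [-0.341069703040489, -1.5482453254108464], [-0.7667961967940755, -0.24743652916055225], [-0.7034845882294576, -0.5676373325977693], [-0.7508469573131151, 1.1871373460908785], [0.3329532073239534, 1.291745283133423], [-0.6256331459854323, 2.0395574874461886], [0.020034670514746722, -0.04856961367809731], [-0.4514532007626144, -0.6415265646852788]]
dial,well [[ 0.489  -0.1106  0.129 ]
 [ 0.4592  0.0244  0.13  ]]
slab [ 0.4472  0.3333 -0.0698] [[-0.5395642956682707, -0.8714645819356122], [0.8424321803486237, -0.3805986884077015], [0.11070220921709506, 0.4090594469815301], [-0.2874199024278141, 0.7565753601534198]]
tab top [0.4726 0.0935 0.142 ]
tab top [0.4681 0.1015 0.142 ]
[[-0.9442  0.3295  0.0001]
 [ 0.3295  0.9442  0.    ]
 [-0.      0.0001 -1.    ]]
```

```bash
cat > d.py <<'E'
import sys
from h import *
# usage: x y z [yaw of tool x in deg, mod 180 nearest]
x,y,z,yaw=map(float,sys.argv[1:5]);s=get_state();M=rot(s["ee_rot"])
d=M.T@(np.array([x,y,z])-s["position"]);c=np.degrees(np.arctan2(M[1,0],M[0,0]))
t=-((yaw-c+90)%180-90)
print("d mm",(d*1000).round(1),"turn",round(t,1),"q",s["qpos"].round(2),"t",s["clock"],"w",s["width"],"F",s["contact_force"].round(1))
E
python3 d.py .489 -.111 .22 -0.3
```

```text
d mm [-498.3 -518.7   28.3] turn -18.9 q [ 1.11  0.28  1.5  -0.    1.36 -0.12] t 1.3 w 0.085023715963984 F [-0.3  0.6  0.5]
```

{"fn": "apply_moves", "kwargs": {"deltas": [50, -40, -41, 0, -2, 50, -80, -82, 0, -4, 50, -120, -124, 0, -6, 50, -160, -165, 0, -8, 50, -200, -207, 5, -10, 50, -240, -248, 10, -12, 50, -280, -290, 15, -14, 50, -320, -331, 20, -16, 50, -360, -373, 25, -18, 50, -400, -414, 28, -19, 50, -440, -456, 28, -19.5, 50, -470, -487, 28, -19.5]}}

```text
clock: 2.3
position: [0.3989, 0.0875, 0.228]
ee_rot: [0.0, -0.002, 1.0, 0.0]
contact_force: [1.3, 1.4, -0.6]
width: 0.0502
gripper_force: 0.0
```

```bash
python3 d.py .489 -.111 .16 -0.3
```

```text
d mm [ -89.1 -199.    68. ] turn 0.6 q [ 0.05  0.03  1.86  0.    1.25 -1.53] t 2.3 w 0.05024579160220511 F [ 1.3  1.4 -0.6]
```

{"fn": "apply_moves", "kwargs": {"deltas": [50, -30, -66, 0, 0.5, 50, -60, -132, 10, 0.5, 50, -89, -199, 30, 0.5, 50, -89, -199, 50, 0.5, 50, -89, -199, 50, 0.5, 50, -89, -199, 50, 0.5, 50, -89, -199, 50, 0.5, 50, -89, -199, 50, 0.5]}}

```text
clock: 2.97
position: [0.4881, -0.1092, 0.1772]
ee_rot: [-0.001, 0.003, 1.0, 0.001]
contact_force: [-0.5, -0.4, 0.3]
width: 0.0501
gripper_force: 0.0
```

```bash
python3 d.py .489 -.111 .128 -0.3; python3 - <<'E'
from h import *
b=get_image("side");save(b,"s2.png",(240,130,360,290),3.7)
a=get_image("top");save(a,"t2.png",(260,180,420,280),5)
E
```

```text
d mm [-1.  -1.9 49.2] turn -0.1 q [-0.36  0.22  1.77  0.    1.15 -1.92] t 2.9667 w 0.05005563584277799 F [-0.5 -0.4  0.3]
```

View pics/s2.png

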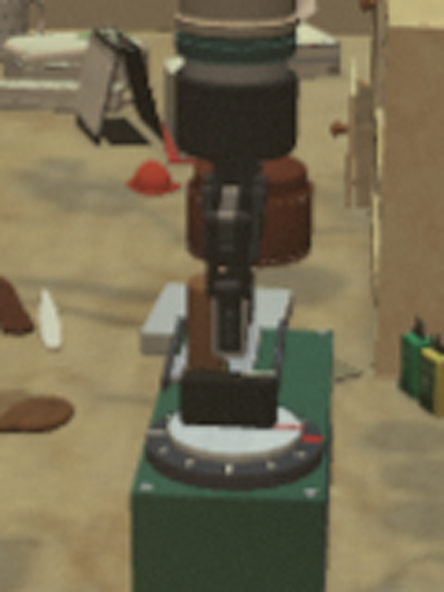

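Fingers (x≈228) are centred over the bar (x≈229). Descend and grip.

{"fn": "apply_moves", "kwargs": {"deltas": [50, -1, -2, 15, 0, 50, -1, -2, 30, 0, 50, -1, -2, 42, 0, 50, -1, -2, 49, 0, 50, -1, -2, 49, 0, 30, -1, -2, 49, 0, 10, -1, -2, 49, 0, 10, -1, -2, 49, 0, 10, -1, -2, 49, 0, 10, -1, -2, 49, 0, 10, -1, -2, 49, 0, 10, -1, -2, 49, 0], "squeeze": 40}}

```text
clock: 4.07
position: [0.49, -0.1098, 0.13]
ee_rot: [0.001, 0.002, 1.0, 0.001]
contact_force: [-0.5, 5.4, 5.2]
width: 0.0153
gripper_force: 42.5
```

```bash
python3 d.py .489 -.111 .128 -0.3; python3 -c "
from h import *
print(get_state()['moment'],get_state()['gripper_force'])"
```

```text
d mm [ 1.  -1.2  2. ] turn 0.0 q [-0.36  0.27  1.84  0.    1.03 -1.93] t 4.0667 w 0.01527835645096028 F [-0.5  5.4  5.2]
[0.81196053 0.05804779 0.08254677] 42.49772608280182
```

{"fn": "apply_moves", "kwargs": {"deltas": [10, 0, 1.5, 0, 6, 10, 0, 1.5, 0, 12, 10, 0, 1.5, 0, 18, 10, 0, 1.5, 0, 24, 10, 0, 1.5, 0, 30, 10, 0, 1.5, 0, 36, 10, 0, 1.5, 0, 42, 10, 0, 1.5, 0, 48, 10, 0, 1.5, 0, 54, 10, 0, 1.5, 0, 60, 10, 0, 1.5, 0, 60, 10, 0, 1.5, 0, 60]}}

```text
clock: 5.07
position: [0.4898, -0.1102, 0.13]
ee_rot: [0.001, 0.502, 0.865, -0.0]
contact_force: [-3.1, -0.5, 5.2]
width: 0.0152
gripper_force: 42.6
```

{"fn": "apply_moves", "kwargs": {"deltas": [10, 0, 0, 0, 0, 10, 0, 0, 0, 0, 10, 0, 0, 0, 0, 10, 0, 0, 0, 0, 10, 0, 0, 0, 0, 10, 0, 0, 0, 0, 10, 0, 0, 0, 0, 10, 0, 0, 0, 0]}}

```text
clock: 5.73
position: [0.4898, -0.1102, 0.13]
ee_rot: [0.001, 0.502, 0.865, -0.0]
contact_force: [-2.3, 0.1, 5.3]
width: 0.0152
gripper_force: 42.6
```

```bash
python3 d.py .489 -.111 .128 -60.3; python3 - <<'E'
from h import *
print(get_state()['moment'])
b=get_image("side");a=get_image("top")
f=lambda im,c:cv2.resize(im["frame"][c[1]:c[3],c[0]:c[2],::-1],(390,390),interpolation=cv2.INTER_CUBIC)
cv2.imwrite("pics/c3.png",np.hstack([f(b,(275,210,335,270)),f(a,(335,205,395,265))]))
E
```

```text
d mm [-0.4 -1.1  2. ] turn 0.1 q [-0.36  0.27  1.84 -0.    1.03 -0.88] t 5.7333 w 0.015180414120981697 F [-2.3  0.1  5.3]
[-0.05014299  0.257799   -0.03645999]
```

View pics/c3.png

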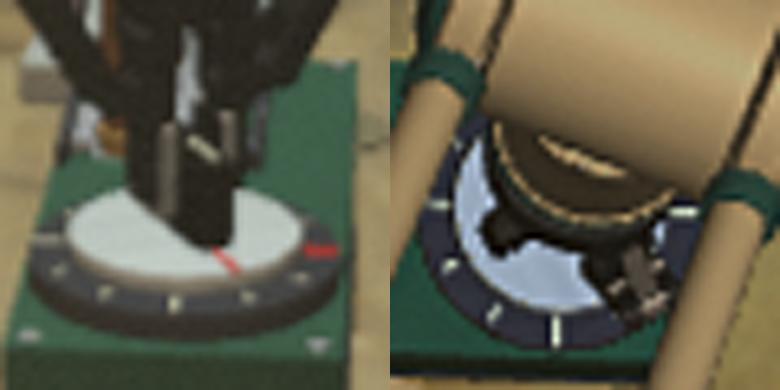

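```bash
python3 - <<'E'
from h import *
b=get_image("side")
c=atz(b,np.array([(182+.5)/6.5-.5+275,(233+.5)/6.5-.5+210]),.105);print(c)
for p,z in(((236,271),.105),((215,250),.105),((248,298),.097),((300,284),.097),((175,303),.097),((320,250),.097),((105,293),.097),((57,270),.097)):
    q=atz(b,(np.array(p)+.5)/6.5-.5+[275,210],z);
    for o in ([.4898,-.1102],c[:2]): print(p,q,np.degrees(np.arctan2(-(q[1]-o[1]),q[0]-o[0])).round(1),np.hypot(*(q[:2]-o)).round(4))
E
```

```text
[ 0.4882125  -0.11430309  0.105     ]
(236, 271) [ 0.50950468 -0.14650925  0.105     ] 61.5 0.0413
(236, 271) [ 0.50950468 -0.14650925  0.105     ] 56.5 0.0386
(215, 250) [ 0.50105785 -0.12867956  0.105     ] 58.6 0.0216
(215, 250) [ 0.50105785 -0.12867956  0.105     ] 48.2 0.0193
(248, 298) [ 0.51411783 -0.15169012  0.097     ] 59.6 0.0481
(248, 298) [ 0.51411783 -0.15169012  0.097     ] 55.3 0.0455
(300, 284) [ 0.53215056 -0.13830496  0.097     ] 33.6 0.0508
(300, 284) [ 0.53215056 -0.13830496  0.097     ] 28.6 0.0501
(175, 303) [ 0.48861996 -0.15786961  0.097     ] 91.4 0.0477
(175, 303) [ 0.48861996 -0.15786961  0.097     ] 89.5 0.0436
(320, 250) [ 0.53857983 -0.10760688  0.097     ] -3.0 0.0488
(320, 250) [ 0.53857983 -0.10760688  0.097     ] -7.6 0.0508
(105, 293) [ 0.46328229 -0.15134363  0.097     ] 122.8 0.0489
(105, 293) [ 0.46328229 -0.15134363  0.097     ] 123.9 0.0446
(57, 270) [ 0.44428884 -0.13286565  0.097     ] 153.5 0.0508
(57, 270) [ 0.44428884 -0.13286565  0.097     ] 157.1 0.0477
```

Pointer reads about 60°, which is on 2. Now turn left 90° to 11.

{"fn": "apply_moves", "kwargs": {"deltas": [10, 0, 0, 0, -6, 10, 0, 0, 0, -12, 10, 0, 0, 0, -18, 10, 0, 0, 0, -24, 10, 0, 0, 0, -30, 10, 0, 0, 0, -36, 10, 0, 0, 0, -42, 10, 0, 0, 0, -48, 10, 0, 0, 0, -54, 10, 0, 0, 0, -60, 10, 0, 0, 0, -66, 10, 0, 0, 0, -72]}}

```text
clock: 6.88
position: [0.49, -0.1096, 0.13]
ee_rot: [0.001, -0.105, 0.994, -0.0]
contact_force: [-0.7, 1.1, 5.6]
width: 0.0154
gripper_force: 42.6
```

{"fn": "apply_moves", "kwargs": {"deltas": [10, 0, 0, 0, -6, 10, 0, 0, 0, -12, 10, 0, 0, 0, -18, 10, 0, 0, 0, -18, 10, 0, 0, 0, -18, 10, 0, 0, 0, -18, 10, 0, 0, 0, -18, 10, 0, 0, 0, -18, 10, 0, 0, 0, -18, 10, 0, 0, 0, -18, 10, 0, 0, 0, -18, 10, 0, 0, 0, -18]}}

```text
clock: 7.88
position: [0.49, -0.1094, 0.13]
ee_rot: [0.001, -0.257, 0.966, -0.0]
contact_force: [-0.9, 1.9, 4.8]
width: 0.0154
gripper_force: 42.5
```

```bash
python3 d.py .489 -.111 .128 29.7; python3 -c "
from h import *
print(get_state()['moment'])"
```

```text
d mm [ 1.6 -0.9  2. ] turn 0.1 q [-0.36  0.27  1.84  0.    1.03 -2.45] t 7.8833 w 0.015424921465361154 F [-0.9  1.9  4.8]
[0.34833211 0.15107738 0.03856191]
```

Now right 60° to 1, and dwell.

{"fn": "apply_moves", "kwargs": {"deltas": [10, 0, 0, 0, 6, 10, 0, 0, 0, 12, 10, 0, 0, 0, 18, 10, 0, 0, 0, 24, 10, 0, 0, 0, 30, 10, 0, 0, 0, 36, 10, 0, 0, 0, 42, 10, 0, 0, 0, 48, 10, 0, 0, 0, 54, 10, 0, 0, 0, 60, 10, 0, 0, 0, 60, 10, 0, 0, 0, 60]}}

```text
clock: 8.88
position: [0.49, -0.11, 0.13]
ee_rot: [0.001, 0.261, 0.965, -0.0]
contact_force: [-1.6, 1.9, 5.3]
width: 0.0154
gripper_force: 42.5
```

{"fn": "apply_moves", "kwargs": {"deltas": [10, 0, 0, 0, 0, 10, 0, 0, 0, 0, 10, 0, 0, 0, 0, 10, 0, 0, 0, 0, 10, 0, 0, 0, 0, 10, 0, 0, 0, 0, 10, 0, 0, 0, 0, 10, 0, 0, 0, 0, 50, 0, 0, 0, 0, 50, 0, 0, 0, 0, 50, 0, 0, 0, 0, 50, 0, 0, 0, 0]}}

```text
clock: 9.88
position: [0.4896, -0.1098, 0.1288]
ee_rot: [0.0, 0.261, 0.965, -0.0]
contact_force: [-0.2, 0.9, 0.4]
width: 0.0498
gripper_force: 0.0
```

{"fn": "apply_moves", "kwargs": {"deltas": [50, 0, 0, -30, 0, 50, 0, 0, -60, 0, 50, 0, 0, -90, 0, 50, 0, 0, -90, 0, 50, 0, 0, -90, 0]}}

```text
clock: 10.3
position: [0.4907, -0.1101, 0.2205]
ee_rot: [0.002, 0.261, 0.965, -0.0]
contact_force: [-0.1, -0.1, -1.4]
width: 0.0501
gripper_force: 0.0
```

```bash
python3 d.py .47 .098 .22 0; python3 - <<'E'
from fit import *
b=get_image("side");a=get_image("top")
f=lambda im,c:cv2.resize(im["frame"][c[1]:c[3],c[0]:c[2],::-1],(390,390),interpolation=cv2.INTER_CUBIC)
cv2.imwrite("pics/c4.png",np.hstack([f(b,(275,190,335,250)),f(b,(275,220,335,280))]))
print(place([.4892,-.0256,-.004],[[-.03,.05,0],[-.03,.11,0]]))
for q in("gate_tab","stamp_grip"):
    for d in place_of(q,b)[:2]:print(q,d,atz(b,d["point"],.13))
E
```

```text
d mm [1.226e+02 1.694e+02 1.000e-01] turn -30.2 q [-0.36  0.18  1.7  -0.    1.25 -1.4 ] t 10.3 w 0.05014310248804413 F [-0.1 -0.1 -1.4]
[[0.45940024 0.0245196  0.        ]
 [0.45964024 0.08451912 0.        ]]
gate_tab {'point': [299.2, 208.2], 'score': 0.46} [0.46604433 0.08178568 0.13      ]
stamp_grip {'point': [294.7, 213.5], 'score': 0.47} [0.45724263 0.03797729 0.13      ]
```

View pics/c4.png

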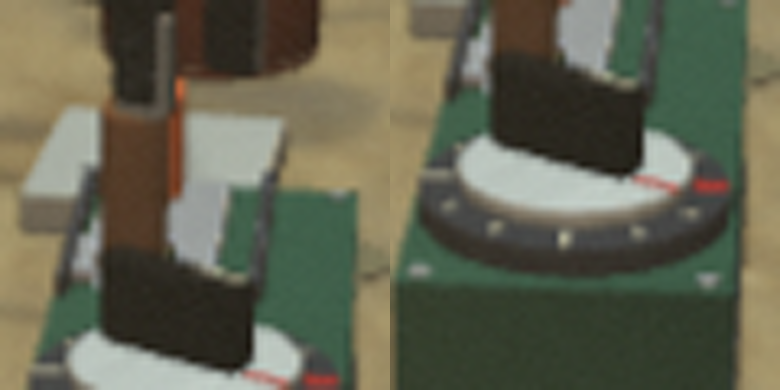

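```bash
python3 - <<'E'
from h import *
b=get_image("side")
Q=lambda p,z:atz(b,(np.array(p)+.5)/6.5-.5+[275,220],z)
for p,z in(((287,188),.105),((245,178),.105),((300,213),.097),((322,186),.097),((247,233),.097)):
    q=Q(p,z);o=[.4898,-.1102];print(p,q.round(4),np.degrees(np.arctan2(-(q[1]-o[1]),q[0]-o[0])).round(1))
# tab edges and stamp top, left panel/whole
P=lambda p,z:atz(b,(np.array(p)+.5)/6.5-.5+[275,190],z)
print("tab right edge bottom",P((183,195),.098),"top",P((186,80),.142),"handle L/R z.12",P((104,190),.12),P((167,190),.12))
E
```

```text
(287, 188) [ 0.527  -0.1293  0.105 ] 27.2
(245, 178) [ 0.5115 -0.1216  0.105 ] 27.6
(300, 213) [ 0.532  -0.1331  0.097 ] 28.5
(322, 186) [ 0.5393 -0.1085  0.097 ] -2.0
(247, 233) [ 0.5138 -0.1517  0.097 ] 60.0
tab right edge bottom [0.47607676 0.07948325 0.098     ] top [0.47563931 0.10128208 0.142     ] handle L/R z.12 [0.44753197 0.02366907 0.12      ] [0.47291826 0.02580301 0.12      ]
```

```bash
python3 d.py .470 .094 .2 89.8
```

```text
d mm [118.5 166.2  17.6] turn 60.0 q [-0.36  0.19  1.71  0.    1.25 -1.4 ] t 10.55 w 0.0499829958975367 F [-0.1  0.1 -0.5]
```

{"fn": "apply_moves", "kwargs": {"deltas": [45, 18, 25, 0, 7, 45, 36, 50, 0, 14, 45, 54, 75, 0, 21, 45, 72, 100, 0, 28, 45, 90, 125, 0, 35, 45, 105, 148, 0, 42, 45, 118.5, 166, 0, 49, 45, 118.5, 166, 0, 56, 45, 118.5, 166, 5, 60, 45, 118.5, 166, 17, 60, 45, 118.5, 166, 17, 60, 45, 118.5, 166, 17, 60]}}

```text
clock: 11.55
position: [0.4698, 0.0935, 0.2006]
ee_rot: [-0.001, 0.708, 0.706, -0.001]
contact_force: [0.6, -0.4, 0.6]
width: 0.0445
gripper_force: 0.0
```

```bash
python3 d.py .470 .094 .128 89.8; python3 - <<'E'
from h import *
b=get_image("side");a=get_image("top")
f=lambda im,c:cv2.resize(im["frame"][c[1]:c[3],c[0]:c[2],::-1],(390,390),interpolation=cv2.INTER_CUBIC)
cv2.imwrite("pics/c5.png",np.hstack([f(b,(270,180,330,240)),f(a,(255,210,315,270))]))
E
```

```text
d mm [ 0.5  0.4 72.6] turn -0.0 q [0.05 0.17 1.78 0.   1.2  0.05] t 11.55 w 0.04447454368919435 F [ 0.6 -0.4  0.6]
```

View pics/c5.png

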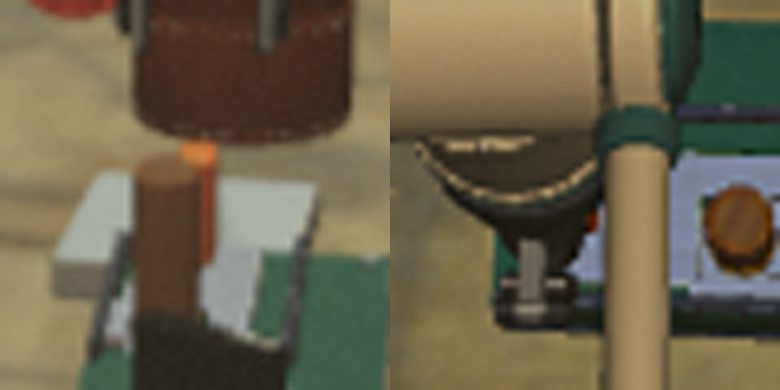

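Fingers (centre ≈203) straddle the orange tab (182–216). Descend and close.

{"fn": "apply_moves", "kwargs": {"deltas": [45, 0, 0, 25, 0, 45, 0, 0, 50, 0, 45, 0, 0, 72, 0, 45, 0, 0, 72, 0, 45, 0, 0, 72, 0, 25, 0, 0, 72, 0, 10, 0, 0, 72, 0, 10, 0, 0, 72, 0, 10, 0, 0, 72, 0, 10, 0, 0, 72, 0, 10, 0, 0, 72, 0, 10, 0, 0, 72, 0], "squeeze": 30}}

```text
clock: 12.65
position: [0.4681, 0.0936, 0.1311]
ee_rot: [-0.002, 0.709, 0.706, -0.002]
contact_force: [-8.6, 0.4, 7.9]
width: 0.0157
gripper_force: 31.9
```

```bash
python3 d.py .470 .154 .128 89.8;
```

```text
d mm [60.4  1.7  3.1] turn -0.0 q [0.05 0.23 1.88 0.   1.03 0.06] t 12.65 w 0.01565267826311034 F [-8.6  0.4  7.9]
```

{"fn": "apply_moves", "kwargs": {"deltas": [10, 0, -2, -2, 0, 10, 6, -2, -2, 0, 10, 12, -2, -2, 0, 10, 18, -2, -2, 0, 10, 24, -2, -2, 0, 10, 30, -2, -2, 0, 10, 36, -2, -2, 0, 10, 42, -2, -2, 0, 10, 48, -2, -2, 0, 10, 54, -2, -2, 0, 10, 60, -2, -2, 0, 10, 60, -2, -2, 0]}}

```text
clock: 13.65
position: [0.4683, 0.1535, 0.1315]
ee_rot: [0.0, 0.708, 0.706, -0.001]
contact_force: [-3.0, -4.3, -8.5]
width: 0.0156
gripper_force: 32.1
```

{"fn": "apply_moves", "kwargs": {"deltas": [10, 1.5, 0, 0, 0, 10, 2.5, 0, 0, 0, 10, 2.5, 0, 0, 0, 10, 2.5, 0, 0, 0]}}

```text
clock: 13.98
position: [0.4683, 0.1536, 0.1314]
ee_rot: [0.001, 0.708, 0.706, -0.003]
contact_force: [-3.3, -10.0, -7.9]
width: 0.0158
gripper_force: 32.1
```

{"fn": "apply_moves", "kwargs": {"deltas": [10, -2, 0, 0, 0, 10, -2, 0, 0, 0, 45, -2, 0, 0, 0, 45, -2, 0, 0, 0, 45, -2, 0, 0, 0, 60, -2, 0, -30, 0, 60, -2, 0, -60, 0, 60, -2, 0, -85, 0, 60, -2, 0, -85, 0, 60, -2, 0, -85, 0]}}

```text
clock: 14.82
position: [0.4713, 0.1547, 0.2195]
ee_rot: [0.002, 0.709, 0.706, 0.003]
contact_force: [-0.4, -0.0, -0.2]
width: 0.0602
gripper_force: 0.0
```

```bash
python3 d.py .460 .0245 .2 89.8
```

```text
d mm [-130.3  -11.    19.2] turn -0.0 q [0.18 0.17 1.72 0.   1.24 0.18] t 14.8167 w 0.060150891258295314 F [-0.4 -0.  -0.2]
```

{"fn": "apply_moves", "kwargs": {"deltas": [60, -35, -3, 0, 0, 60, -70, -6, 0, 0, 60, -105, -9, 0, 0, 60, -130, -11, 0, 0, 60, -130, -11, 0, 0, 60, -130, -11, 0, 0, 60, -130, -11, 0, 0, 60, -130, -11, 0, 0]}}

```text
clock: 15.48
position: [0.4575, 0.025, 0.2165]
ee_rot: [-0.0, 0.708, 0.706, 0.0]
contact_force: [0.9, 0.3, 0.1]
width: 0.0601
gripper_force: 0.0
```

```bash
python3 d.py .460 .0245 .128 89.8; python3 - <<'E'
from h import *
b=get_image("side");a=get_image("top")
f=lambda im,c:cv2.resize(im["frame"][c[1]:c[3],c[0]:c[2],::-1],(390,390),interpolation=cv2.INTER_CUBIC)
cv2.imwrite("pics/c6.png",np.hstack([f(b,(265,170,335,240)),f(a,(255,210,315,270))]))
E
```

```text
d mm [-0.6  2.5 88.4] turn 0.0 q [-0.1   0.12  1.79  0.    1.23 -0.1 ] t 15.4833 w 0.06007813058417185 F [0.9 0.3 0.1]
```

View pics/c6.png

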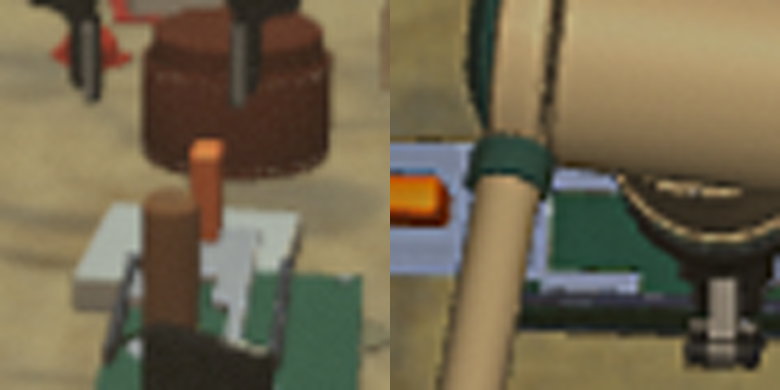

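Gate open; fingers' centre (≈165) is about 2 mm left of the handle (≈170), consistent with the planned correction. Descend and grip.

{"fn": "apply_moves", "kwargs": {"deltas": [60, -0.5, 2.5, 25, 0, 60, -0.5, 2.5, 50, 0, 60, -0.5, 2.5, 75, 0, 60, -0.5, 2.5, 88, 0, 60, -0.5, 2.5, 88, 0, 40, -0.5, 2.5, 88, 0, 30, -0.5, 2.5, 88, 0, 20, -0.5, 2.5, 88, 0, 20, -0.5, 2.5, 88, 0, 20, -0.5, 2.5, 88, 0, 20, -0.5, 2.5, 88, 0, 20, -0.5, 2.5, 88, 0], "squeeze": 50}}

```text
clock: 16.58
position: [0.4607, 0.0236, 0.13]
ee_rot: [0.001, 0.709, 0.706, 0.001]
contact_force: [-0.5, 0.5, 7.2]
width: 0.0271
gripper_force: 49.4
```

```bash
python3 d.py .460 .0245 .128 89.8; python3 -c "
from h import *
print(get_state()['moment'])"
```

```text
d mm [ 0.9 -0.7  2. ] turn -0.0 q [-0.1   0.21  1.92  0.    1.01 -0.1 ] t 16.5833 w 0.02709827344283624 F [-0.5  0.5  7.2]
[0.17119068 0.1561584  0.08682391]
```

{"fn": "apply_moves", "kwargs": {"deltas": [20, 0, 0, -5, 0, 20, 0, 0, -10, 0, 20, 0, 0, -16, 0, 20, 0, 0, -22, 0, 20, 0, 0, -29, 0, 20, 0, 0, -36, 0, 20, 0, 0, -43, 0, 20, 0, 0, -50, 0, 20, 0, 0, -57, 0, 20, 0, 0, -64, 0, 20, 0, 0, -71, 0, 20, 0, 0, -78, 0]}}

```text
clock: 17.58
position: [0.4599, 0.0236, 0.2075]
ee_rot: [-0.0, 0.709, 0.706, 0.0]
contact_force: [-0.9, 0.5, -3.9]
width: 0.0268
gripper_force: 49.5
```

{"fn": "apply_moves", "kwargs": {"deltas": [20, 0, 0, -15, 0, 20, 0, 0, -30, 0, 20, 0, 0, -45, 0, 20, 0, 0, -60, 0, 20, 0, 0, -75, 0, 20, 0, 0, -80, 0, 20, 0, 0, -80, 0, 20, 0, 0, -80, 0]}}

```text
clock: 18.25
position: [0.4597, 0.0235, 0.2865]
ee_rot: [-0.0, 0.709, 0.706, -0.0]
contact_force: [-0.2, -0.2, -3.5]
width: 0.0267
gripper_force: 49.8
```

```bash
python3 d.py .447 .333 .29 89.8; python3 - <<'E'
from fit import *
np.set_printoptions(precision=4,suppress=True)
print(get_state()['moment'])
b=get_image("side");a=get_image("top")
for im in(a,b):
    for d in place_of("slab",im)[:2]:print(d,atz(im,d["point"],0))
    for d in place_of("stamp",im)[:2]:print(d)
    print(proj(im,[[.447,.333,.025]]))
f=lambda im,c:cv2.resize(im["frame"][c[1]:c[3],c[0]:c[2],::-1],(390,390),interpolation=cv2.INTER_CUBIC)
cv2.imwrite("pics/c7.png",np.hstack([f(b,(260,140,340,220)),f(a,(160,210,230,280))]))
E
```

```text
d mm [309.4 -14.   -3.5] turn -0.0 q [-0.1   0.08  1.66  0.    1.4  -0.1 ] t 18.25 w 0.026712949033462517 F [-0.2 -0.2 -3.5]
[0.0064 0.0623 0.0345]
{'point': [199.0, 251.4], 'score': 0.67} [0.4476 0.3288 0.    ]
{'point': [307.3, 242.3], 'score': 0.48}
[[195.5963 250.547 ]]
{'point': [298.8, 216.3], 'score': 0.77} [0.4444 0.3726 0.    ]
{'point': [296.0, 202.3], 'score': 0.93}
[[298.757 213.309]]
```

View pics/c7.png

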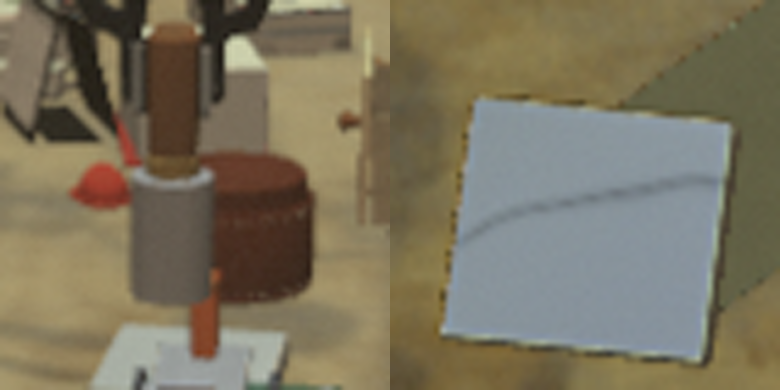

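Stamp is clear of the well and hangs upright; the slab's centre agrees with the fit. Carry it over.

{"fn": "apply_moves", "kwargs": {"deltas": [20, 10, -0.5, 0, 0, 20, 30, -1.5, 0, 0, 20, 58, -3, 0, 0, 20, 88, -4, 0, 0, 20, 118, -5, 0, 0, 20, 148, -7, 0, 0, 20, 178, -8, 0, 0, 20, 208, -10, 0, 0, 20, 238, -11, 0, 0, 20, 265, -12.5, 0, 0, 20, 290, -13.5, 0, 0, 20, 303, -14, 0, 0]}}

```text
clock: 19.55
position: [0.4464, 0.3303, 0.2864]
ee_rot: [-0.001, 0.708, 0.706, 0.001]
contact_force: [0.8, 0.1, -3.8]
width: 0.0267
gripper_force: 49.7
```

{"fn": "apply_moves", "kwargs": {"deltas": [20, 5, 0, 10, 0, 20, 5, 0, 25, 0, 20, 5, 0, 45, 0, 20, 5, 0, 65, 0, 20, 5, 0, 85, 0, 20, 5, 0, 103, 0, 20, 5, 0, 115, 0, 20, 5, 0, 123, 0, 20, 5, 0, 128, 0, 20, 5, 0, 130, 0, 20, 5, 0, 130, 0, 20, 5, 0, 130, 0]}}

```text
clock: 20.55
position: [0.4478, 0.3317, 0.1575]
ee_rot: [0.0, 0.709, 0.706, 0.001]
contact_force: [-1.4, 0.6, -3.4]
width: 0.0271
gripper_force: 49.6
```

```bash
python3 d.py .447 .333 .140 89.8;python3 - <<'E'
from fit import *
b=get_image("side");a=get_image("top")
f=lambda im,c:cv2.resize(im["frame"][c[1]:c[3],c[0]:c[2],::-1],(390,390),interpolation=cv2.INTER_CUBIC)
cv2.imwrite("pics/c8.png",np.hstack([f(b,(265,160,335,230)),f(a,(160,210,230,280))]))
E
```

```text
d mm [ 1.3 -0.8 17.5] turn -0.1 q [ 0.51  0.31  1.69 -0.    1.14  0.52] t 20.55 w 0.027078835126406155 F [-1.4  0.6 -3.4]
```

View pics/c8.png

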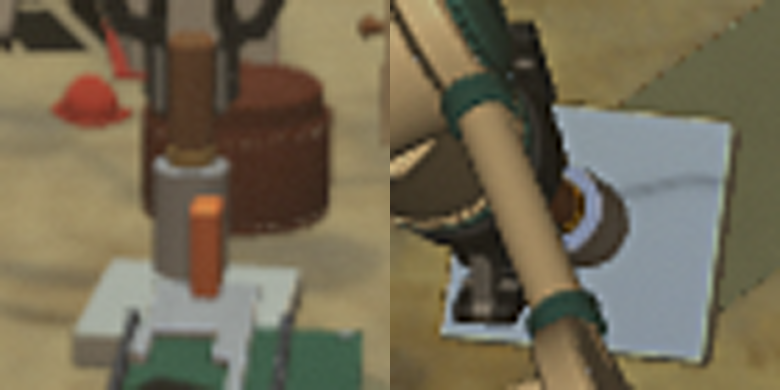

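Stamp (side ≈190,270) is over the slab's middle, with the whole foot inside. Lower it slowly.

{"fn": "apply_moves", "kwargs": {"deltas": [20, 0, 0, 4, 0, 20, 0, 0, 8, 0, 20, 0, 0, 11, 0, 20, 0, 0, 13, 0, 20, 0, 0, 14, 0, 20, 0, 0, 15, 0, 20, 0, 0, 15.5, 0, 20, 0, 0, 16, 0, 20, 0, 0, 16, 0, 20, 0, 0, 16, 0]}}

```text
clock: 21.48
position: [0.4473, 0.3316, 0.1409]
ee_rot: [0.0, 0.709, 0.706, 0.0]
contact_force: [0.1, 0.4, -2.9]
width: 0.027
gripper_force: 49.6
```

{"fn": "apply_moves", "kwargs": {"deltas": [20, 0, 0, 0.5, 0, 20, 0, 0, 1, 0, 20, 0, 0, 1.5, 0, 20, 0, 0, 2, 0, 20, 0, 0, 2, 0, 20, 0, 0, 2, 0]}}

```text
clock: 21.98
position: [0.4473, 0.3318, 0.1401]
ee_rot: [0.0, 0.709, 0.706, 0.001]
contact_force: [-2.2, -0.7, 5.1]
width: 0.0271
gripper_force: 50.6
```

{"fn": "apply_moves", "kwargs": {"deltas": [20, 0, 0, -1, 0, 20, 0, 0, -1, 0, 29, 0, 0, -1, 0, 32, 0, 0, -1, 0, 40, 0, 0, -1, 0, 55, 0, 0, -1, 0, 60, 0, 0, -1, 0, 60, 0, 0, -1, 0, 60, 0, 0, -1, 0]}}

```text
clock: 22.73
position: [0.4473, 0.3316, 0.1398]
ee_rot: [0.0, 0.709, 0.706, 0.0]
contact_force: [0.8, 0.1, 0.3]
width: 0.06
gripper_force: 0.0
```

{"fn": "apply_moves", "kwargs": {"deltas": [60, 0, 0, -10, 0, 60, 0, 0, -30, 0, 60, 0, 0, -55, 0, 60, 0, 0, -80, 0, 60, 0, 0, -110, 0, 60, 0, 0, -110, 0, 60, -20, -30, -110, 0, 60, -40, -60, -110, 0, 60, -60, -90, -110, 0, 60, -80, -120, -110, 0, 60, -80, -120, -110, 0, 60, -80, -120, -110, 0]}}

```text
clock: 23.73
position: [0.3255, 0.2513, 0.2505]
ee_rot: [0.0, 0.709, 0.706, 0.001]
contact_force: [0.6, 0.3, 0.7]
width: 0.0601
gripper_force: 0.0
```

```bash
python3 - <<'E'
from fit import *
np.set_printoptions(precision=4,suppress=True)
s=get_state();print(s["clock"],s["position"],s["contact_force"])
b=get_image("side");a=get_image("top")
for q in("the_hand_lotion","glue_bottle"):
    for im in(a,b):
        d=place_of(q,im)[0];print(q,np.round(d["point"],1))
f=lambda im,c:cv2.resize(im["frame"][c[1]:c[3],c[0]:c[2],::-1],(400,400),interpolation=cv2.INTER_CUBIC)
cv2.imwrite("pics/c9.png",np.hstack([f(b,(250,170,350,270)),f(a,(160,150,320,310))]))
E
```

```text
23.7333 [0.3255 0.2513 0.2505] [0.5878 0.3454 0.6968]
the_hand_lotion [455.3 217.6]
the_hand_lotion [326.7 352.5]
glue_bottle [440.4 271. ]
glue_bottle [258.8 331.3]
```

View pics/c9.png

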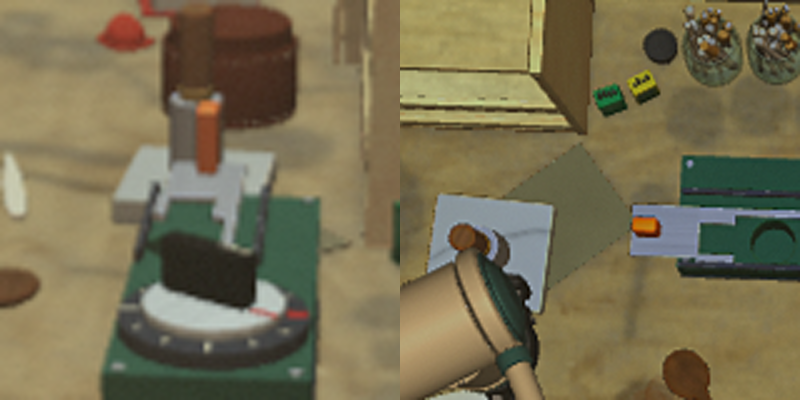

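The stamp stands upright on the slab, with its handle top at (468,237) in the top panel. The gate is open, the dial is on 1, and the bottles have not moved.

```bash
python3 -c "
from rig import *
print(sign_off())"
```

```text
the job is handed in; nothing more can be done
None
```

I turned the dial to 2, 11 and 1, opened the gate fully, and set the stamp upright near the middle of the slab; the bottles didn't move, and I handed the job in at about 24 s of the 66 s allowed.

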